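Set two scent boards to their overhang lines

TASK

The two scent boards on the white display riser have been left pushed back. With the fingertips push or drag each one forward, without picking it up, until the line across it lies exactly over the riser's open front edge (the edge its line end points to) and the board sits square to that edge, so that shoppers can take it by the overhanging end. Leave both boards lying flat on the riser, and do not disturb the candles, the tin or the card box round about.

Things in the scene. Friction and masses are not known exactly. Their poses are not given: they have to be found in the camera images.
- riser: White display riser, fixed to the table: 210 mm deep (its x), 200 mm wide (its y), flat top 90 mm above the table. Origin: centre of its underside, on the table. Its x axis points from front to back, so the front edge of its top is 105 mm from the origin toward -x, the back edge 105 mm toward +x; z is up.
- riser_edge (a point): The middle of the upper front edge of the riser (at its top, 90 mm above the table); axes as the riser's. Nothing stands in front of it. Behind and left of the riser, about x = 0.53 to 0.9, y = -0.23 to 0.2, is a fixed dark plinth with a tall upright sign: come to the riser from the front, not across the sign.
- pale_board: Pale wooden scent board, loose, lying flat on the riser; 120 mm long (its x), 52 mm wide (its y), 9 mm thick, 0.1 to 0.16 kg, slides on the riser with ordinary dry friction. Origin: centre of its underside; its x axis points to its back end (60 mm from the origin), its line end is 60 mm toward -x, at the front. A round cork pad (look only, flush) is near its back end. Its black line runs straight across its top 25 mm from the front end.
- pale_board_line (a point): The middle of the pale board's black cross line, on its top face, 25 mm from the front end; axes as the board's. The line is 3 mm wide.
- dark_board: Dark wooden scent board, loose, the same size (120 x 52 x 9 mm), weight, pad and axes as the pale one, lying beside it on the riser (either may be the left one). Its white line runs across its top 40 mm from the front end.
- dark_board_line (a point): The middle of the dark board's white cross line, on its top face, 40 mm from the front end; axes as the board's. The line is 3 mm wide.
- tin: Bystander: flat yellowish hinged tin, 61 x 88 x 22 mm, on the table to the left of the riser. Origin: centre of its underside.
- tester: Bystander: open tester candle in a glass, 67 mm wide, 74 mm tall, on the table beside the riser on its right. Origin: centre of its underside.
- jar_right: Bystander: candle jar with a cream lid, 69 mm wide, 82 mm tall, on the table behind the riser. Origin: centre of its underside.
- jar_left: Bystander: candle jar with a cream lid, 69 mm wide, 82 mm tall, on the left half of the table. Origin: centre of its underside.
- cards: Bystander: flat clear box of cards, 65 x 92 x 19 mm, on the left half of the table. Origin: centre of its underside.

How it is judged:
By the outcome, as a careful person would: the job done as asked, in the order asked, and still so for the second after the job is handed in, with the robot touching nothing.
It also fails if it takes over 51 s, if anything falls off the work surface, if the arm or the gripper's body presses on something with over 40 N, if the wrist force passes 120 N, or if a joint passes its speed limit or range.

ROBOT

A 6-joint arm with a two-finger parallel gripper is mounted at the origin on a cart in front of the work surface, level with it; the furniture and walls round the work are solid. World frame = base frame: x ahead of the robot, y to its left, z up, the work surface at z = 0. Lengths are in mm, angles in rad, forces in N, time in s.
With the tool pointing down it reaches from about 375 to 900 mm from the base axis. Payload 3.1 kg.
Tool frame: the origin (TCP) lies at the very end of the fingers, on their centre line; the grasp point (between the pads) lies 19 mm behind it; z points along the fingers, y is the line along which they close (so a half turn about z gives the same grasp; the last joint's range is limited). The gripper opens to 85 mm and grips with 20 to 120 N. Pads are 22 mm wide; open, the fingers measure 114 mm over their backs; the gripper's body (76 mm by 85 mm) begins 54 mm behind the grasp point. The pads swing forward as they close: fully open they stand 13 mm farther back than shut.
Start: joints at [-1.405, 0.527, 1.433, -0, 1.181, -0.178], TCP at [210.689, -588.394, 231.31] pointing down, gripper open.
Joint ranges: [-3.08, 3.08], [-0.75, 2.2], [0.22, 2.44], [-1.43, 4.57], [0, 2.65], [-2.85, 2.85]. Speed limits (rad/s): [2.79, 2.79, 3.14, 3.14, 3.14, 3.14].

INTERFACE

Orientations are given as a unit quaternion [w, x, y, z].
In Python, from station import telemetry, eyes, order gives the robot as it stands. The module is installed in compiled form; this text tells all that it offers.
- The arm moves only by the tool step_arm, never from a script. Its argument "targets" is one flat list of numbers, 7 for each row, row after row: the gripper's target within -1 to 1 (shut at 1, half-way at 0, fully open at -1), then the shift along the tool's x, y, z normalised to -1 to 1, where 1 is 1 m, then the turn, a rotation vector about the tool's x, y, z normalised to -1 to 1, where 1 is 2 rad. A call has 1 to 10 rows; each row is the pose to reach, as a shift and turn from the pose commanded when the call began, along the tool's axes at that moment; what a row does not reach only later rows make up. A row lasts 1/8 s, in which the tool goes at most 62.5 mm and 10.7 degrees, less where a joint would pass 70% of its speed; a pose out of reach is approached as far as the arm can. A call with a number of a shift or a turn outside -1 to 1 is refused whole. A call with a gripper value outside its range is refused whole. The fingers move at their own pace and stop on an object; "grip_force" is the grip in N (left out, the last holds). Time passes only in rows, so rows that repeat a pose let the fingers close. It gives the time, the measured TCP pose, the force, the opening and the grip force at its end, in the units of the state.
- telemetry.get_state(): the state, without advancing time (a new reading comes with each control period).
- eyes.read_camera(name): name is "scene" or "top" or "wrist"; returns a dict with "frame" (384x512x3 uint8, blue, green, red), "camera_matrix" (3x3 intrinsics, pixels), "position" and "rotation" of the camera in the world. Camera axes: x right, y up, looking along -z (the intrinsics and any distortion apply to the point x, -y, -z); pixel columns grow to the right and rows downward; lengths in mm; the calibration is good to about 2 mm. A picture is of the moment at which its call begins. There is no depth.
- order.close_job(): hands the job in; it is judged then, once.
The state is a dict: "time": time; "qpos": joint angles; "joint_velocities": joint speeds; "joint_torque": joint torques, N m; "tool_pos": TCP position; "tcp_rot": TCP orientation; "wrist_force": force on the tool from outside, world axes, zero at the start; "ft_torque": the same for the moment, N m; "grip_width": finger opening in mm; "grasp_force": force on a finger pad.
Only numpy, scipy, OpenCV 4.12 (cv2) and the standard library are available. Lean on these libraries where they do the work, as an engineer would, in place of code of your own. Each camera call takes 0.05 s, during which the arm holds its last target. There are 200 camera calls.

## Working session

There is one attempt and no reset: what is moved stays moved. The work goes in short steps, Python scripts to look and compute and a tool call to move; the robot and the scene stay as the last step left them, time stands still between calls to the robot, and variables do not carry over. Pictures are saved under pics/ and viewed, at most 10 in all, crops included, and the job is handed in when it is done.

Besides the shell and the picture viewer there is one more tool, called after "Call:" in YAML: its name, and indented under it one key for each argument. step_arm: Moves the arm, as the interface text tells. Scaled input: -1 to 1 covers 1 m each way for a shift and 2 rad each way for a turn. Its arguments: {"type":"object","properties":{"targets":{"type":"array","items":{"type":"number","minimum":-1,"maximum":1}},"grip_force":{"type":"number"}},"required":["targets"]}

```bash
mkdir -p pics; python3 - <<'E'
from station import telemetry, eyes
import cv2, pickle
print(telemetry.get_state())
d={}
for n in ("scene","top"):
    r=eyes.read_camera(n); d[n]=r; cv2.imwrite(f"pics/{n}0.png",r["frame"]); print(n,r["camera_matrix"],r["position"],r["rotation"],[k for k in r])
pickle.dump(d,open("cam0.pkl","wb"))
E
```

```text
{'time': 0.0, 'qpos': array([-1.40550606e+00,  5.28496431e-01,  1.43387708e+00, -1.87079179e-05,
        1.18141386e+00, -1.78512326e-01]), 'joint_velocities': array([-7.07801973e-05, -9.96317795e-04,  3.14213289e-04,  1.07057285e-03,
       -2.58242399e-03,  5.02346289e-04]), 'joint_torque': array([ 1.36314553e-03, -4.42348945e+01, -1.78025991e+01, -1.12613106e-04,
        8.48135969e-03, -7.81912263e-06]), 'tool_pos': array([ 210.56556595, -587.70888278,  230.32305627]), 'tcp_rot': array([-1.09738991e-03,  9.85260117e-01,  1.71059337e-01, -1.39506143e-06]), 'wrist_force': array([ 0.80574794,  0.29458356, -0.24365783]), 'ft_torque': array([ 0.06450654, -0.02736336,  0.02968287]), 'grasp_force': 0.0, 'grip_width': 85.1685309825571}
scene [[428.57058355   0.         256.93558826]
 [  0.         428.57058355 193.12833225]
 [  0.           0.           1.        ]] [-71.83185427 869.11019641 704.16468238] [-0.27190003 -0.14529928  0.47455038  0.82447585] ['frame', 'camera_matrix', 'position', 'rotation']
top [[466.64781225   0.         267.89337923]
 [  0.         466.64781225 189.03882555]
 [  0.           0.           1.        ]] [ 273.59603478   -4.75819115 1490.0478551 ] [-0.70433473 -0.06124033  0.0620149   0.70449725] ['frame', 'camera_matrix', 'position', 'rotation']
```

View pics/top0.png

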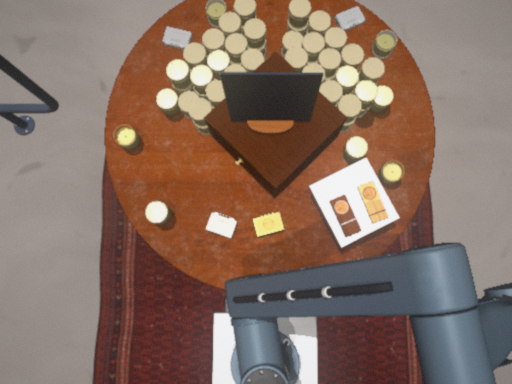

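View pics/scene0.png

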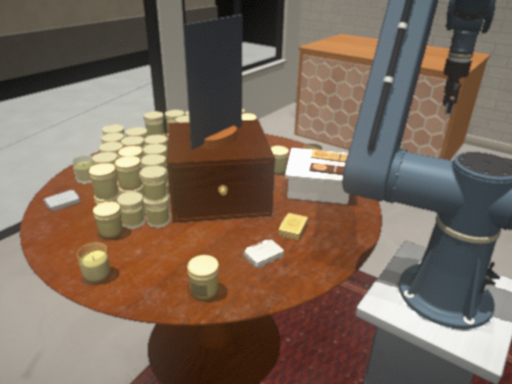

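The top view shows the white riser with corners at about (310,185), (366,160), (398,213) and (344,247). The dark board is at about (345,215) and the pale one at about (373,200). The front edge runs from (344,247) to (398,213). Next I'll measure from the top view and find where the wrist camera sits.

```bash
cat > h.py <<'E'
import numpy as np, cv2
from scipy.spatial.transform import Rotation as R
def rot(q): return R.from_quat([q[1],q[2],q[3],q[0]]).as_matrix()
def ray(c,uv,z):
    uv=np.atleast_2d(np.asarray(uv,float)); K=c["camera_matrix"]
    d=np.c_[(uv[:,0]-K[0,2])/K[0,0],-(uv[:,1]-K[1,2])/K[1,1],-np.ones(len(uv))]@rot(c["rotation"]).T
    p=np.asarray(c["position"]); return p+d*((z-p[2])/d[:,2])[:,None]
def proj(c,P):
    P=np.atleast_2d(P); q=(P-c["position"])@rot(c["rotation"]); K=c["camera_matrix"]
    return np.c_[K[0,0]*q[:,0]/-q[:,2]+K[0,2],K[1,1]*q[:,1]/q[:,2]+K[1,2]]
E
python3 - <<'E'
from h import *; import pickle
from station import eyes, telemetry
d=pickle.load(open("cam0.pkl","rb"))
P=ray(d["top"],[(310,185),(366,160),(398,213),(344,247)],90); print(P.round(), np.linalg.norm(P-np.roll(P,1,0),axis=1), P.mean(0))
w=eyes.read_camera("wrist"); s=telemetry.get_state(); T=rot(s["tcp_rot"])
print(w["camera_matrix"]); print("cam in tool",T.T@(w["position"]-s["tool_pos"])); print((T.T@rot(w["rotation"])).round(3)); print(T.round(3))
c=d["top"]; f=c["frame"]; 
x=cv2.resize(f[145:265,290:420],None,fx=5,fy=5,interpolation=cv2.INTER_CUBIC); cv2.imwrite("pics/topcrop.png",x)
E
```

```text
[[ 533. -135.   90.]
 [ 611. -309.   90.]
 [ 447. -399.   90.]
 [ 345. -233.   90.]] [212.20275384 190.6345622  187.66677511 194.85725654] [ 484.021282   -268.98070907   90.        ]
[[303.02842307   0.         255.56080965]
 [  0.         303.02842307 192.08131169]
 [  0.           0.           1.        ]]
cam in tool [  78.57025971    0.44272343 -143.32501717]
[[ 0.     0.951  0.308]
 [ 1.    -0.    -0.   ]
 [ 0.     0.308 -0.951]]
[[ 0.942  0.337 -0.   ]
 [ 0.337 -0.942  0.002]
 [ 0.    -0.002 -1.   ]]
```

View pics/topcrop.png

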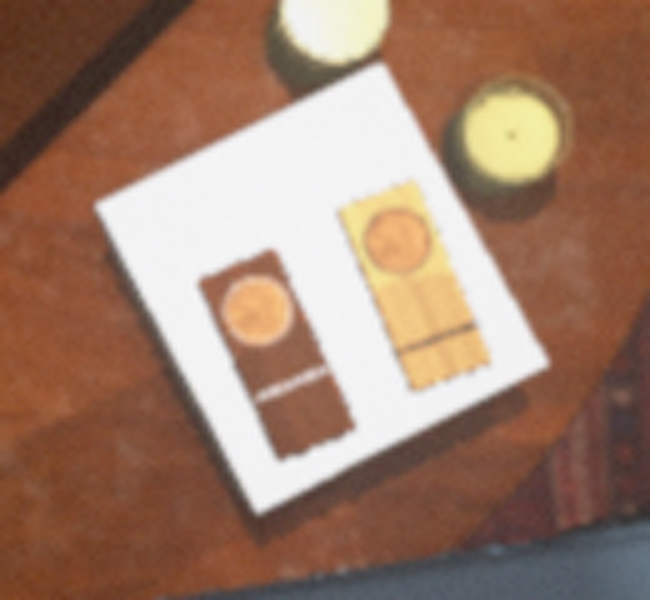

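The dark board is the left one and the pale board the right. Both are set back, and the riser is yawed about 28°. I'll move the wrist camera over them for an accurate look.

Call:
step_arm:
  targets: [0.55, 0.326, -0.2, -0.04, 0, 0, -0.074, 0.55, 0.326, -0.2, -0.04, 0, 0, -0.074, 0.55, 0.326, -0.2, -0.04, 0, 0, -0.074, 0.55, 0.326, -0.2, -0.04, 0, 0, -0.074, 0.55, 0.326, -0.2, -0.04, 0, 0, -0.074, 0.55, 0.326, -0.2, -0.04, 0, 0, -0.074, 0.55, 0.326, -0.2, -0.04, 0, 0, -0.074, 0.55, 0.326, -0.2, -0.04, 0, 0, -0.074, 0.55, 0.326, -0.2, -0.04, 0, 0, -0.074, 0.55, 0.326, -0.2, -0.04, 0, 0, -0.074]

```text
time: 1.4
tool_pos: [449.3, -291.6, 271.0]
tcp_rot: [-0.0, 0.97, 0.242, -0.0]
wrist_force: [0.2, -1.3, -0.3]
grip_width: 19.0
grasp_force: 0.0
```

```bash
python3 - <<'E'
from station import telemetry, eyes
import cv2, pickle
s=telemetry.get_state(); print(s["time"],s["tool_pos"],s["tcp_rot"],s["grip_width"])
r=eyes.read_camera("wrist"); cv2.imwrite("pics/w1.png",r["frame"]); pickle.dump((r,s),open("w1.pkl","wb"))
E
```

```text
1.4 [ 449.27834211 -291.57120047  271.02390112] [-1.46154100e-04  9.70226860e-01  2.42197766e-01 -2.45655998e-04] 19.047672571420392
```

View pics/w1.png

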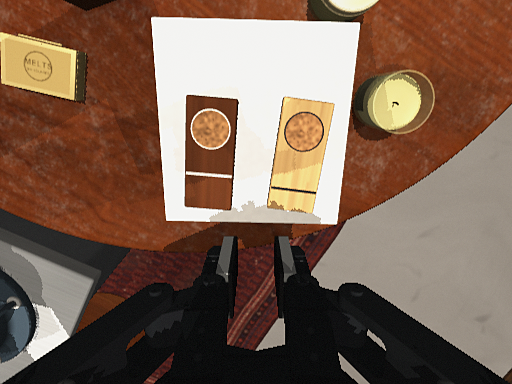

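The wrist view shows the dark board at about (211,150) with its line at row 175, and the pale board at about (301,155) with its line at row 190. The front edge is near row 222. The fingers are just in front of it. Now the sub-pixel measurement.

```bash
cat > m.py <<'E'
from h import *
def fitl(P):  # fit 2D line -> point, dir
    v=cv2.fitLine(P[:,:2].astype(np.float32),cv2.DIST_HUBER,0,.01,.01).ravel(); return v[2:],v[:2]
def quad(c,mask,z):
    n,l,st,_=cv2.connectedComponentsWithStats(mask.astype(np.uint8)); i=1+st[1:,4].argmax()
    cn=max(cv2.findContours((l==i).astype(np.uint8),0,1)[0],key=cv2.contourArea)
    return ray(c,cn.reshape(-1,2),z)[:,:2]
def edge(c,ex,rows,cols):
    """front edge: strongest bright->dark drop of (B) down each column"""
    g=cv2.GaussianBlur(c["frame"],(0,0),1)[:,:,0].astype(float); pts=[]
    for u in cols:
        d=-np.gradient(g[rows[0]:rows[1],u]); k=d[1:-1].argmax()+1
        a,b,e=d[k-1:k+2]; pts.append((u,rows[0]+k+(a-e)/(2*(a-2*b+e)+1e-9)))
    return np.array(pts)
E
python3 - <<'E'
from m import *; import pickle
c,s=pickle.load(open("w1.pkl","rb"))
f=c["frame"]; hsv=cv2.cvtColor(f,cv2.COLOR_BGR2HSV)
print("px riser/shadow/table col 200,250:",f[205:232:2,250].tolist(),)
e=edge(c,None,(212,236),range(172,335,3)); print(e[::6].round(1).tolist())
P=ray(c,e,90); p0,dr=fitl(P); 
if dr@[0.47,-0.88]<0: dr=-dr     # along tool y (to the right)
nx=np.array([-dr[1],dr[0]])      # riser +x (back)
res=(P[:,:2]-p0)@nx; print("edge yaw deg",np.degrees(np.arctan2(nx[1],nx[0])),"res",res.std(),abs(res).max(),p0)
T=rot(s["tcp_rot"]); print("tool yaw",np.degrees(np.arctan2(T[1,0],T[0,0])))
B=f[:,:,0].astype(int)
roi=np.zeros(B.shape,bool); roi[60:216,165:240]=1
hh,ss,vv=[hsv[:,:,i].astype(int) for i in range(3)]
for name,r,zz in (("dark",(80,216,170,250),99),("pale",(80,216,255,345),99)):
    m=np.zeros(B.shape,bool); a,b,cc,d=r; m[a:b,cc:d]=(ss[a:b,cc:d]>60)
    Q=quad(c,m,zz); L=np.c_[(Q-p0)@nx,(Q-p0)@dr]
    rc=cv2.minAreaRect(L.astype(np.float32)); print(name,"rect (x from edge, y right)",rc)
    print(cv2.boxPoints(rc).round(1).tolist())
# lines: scan rows near
for name,u0,u1,r0,r1,sg in (("dark",190,234,165,185,1),("pale",277,314,180,198,-1)):
    g=cv2.GaussianBlur(f,(0,0),.7)[:,:,1].astype(float)*sg; pts=[]
    for u in range(u0,u1,2):
        col=g[r0:r1,u]; w=np.clip(col-np.median(col)-.3*(col.max()-np.median(col)),0,None); pts.append((u,r0+(w*np.arange(r1-r0)).sum()/w.sum()))
    X=ray(c,pts,99)[:,:2]; L=np.c_[(X-p0)@nx,(X-p0)@dr]; k,b=np.polyfit(L[:,1],L[:,0],1)
    print(name,"line x",L[:,0].mean(),"y",L[:,1].mean(),"skew deg",np.degrees(np.arctan(k)))
t=s["tool_pos"][:2]-p0; print("tcp rel edge",t@nx,t@dr)
E
```

```text
px riser/shadow/table col 200,250: [[188, 203, 213], [187, 203, 211], [189, 205, 213], [189, 205, 213], [187, 203, 212], [186, 200, 208], [185, 200, 210], [186, 201, 210], [171, 185, 196], [0, 15, 54], [19, 33, 67], [20, 33, 66], [20, 34, 67], [17, 34, 68]]
[[172.0, 220.4], [190.0, 220.6], [208.0, 221.3], [226.0, 221.3], [244.0, 221.8], [262.0, 222.3], [280.0, 222.5], [298.0, 223.1], [316.0, 223.4], [334.0, 223.9]]
edge yaw deg 26.676796 res 0.10970095361403412 0.32944290977037166 [ 389.84558 -314.47702]
tool yaw 28.032587143587325
dark rect (x from edge, y right) ((78.58271026611328, -42.18980407714844), (119.65911865234375, 51.98997497558594), 3.4769351482391357)
[[17.299999237060547, -19.899999618530273], [20.399999618530273, -71.80000305175781], [139.89999389648438, -64.5], [136.6999969482422, -12.600000381469727]]
pale rect (x from edge, y right) ((78.40281677246094, 51.351593017578125), (119.75193786621094, 52.045928955078125), 6.177499771118164)
[[16.100000381469727, 70.80000305175781], [21.700000762939453, 19.0], [140.6999969482422, 31.899999618530273], [135.10000610351562, 83.69999694824219]]
dark line x 58.10818386070698 y -41.101947955651525 skew deg -4.300721095514079
pale line x 43.026190277234946 y 50.2088412802783 skew deg -6.134370996556298
tcp rel edge 63.3900693547644 6.215194624027804
```

Both boards measure 120 × 52 mm, which matches. The lines lie 58 mm (dark) and 43 mm (pale) behind the edge, skewed 3.5° and 6.2°. I'll push from behind with two fingertips spread 48 mm, square to the edge, dark board first.

Call:
step_arm:
  targets: [0.55, 0.1, -0.045, 0.05, 0, 0, 0.0119, 0.55, 0.1007, -0.0448, 0.13, 0, 0, 0.0119, 0.55, 0.1007, -0.0448, 0.13, 0, 0, 0.0119, 0.55, 0.1007, -0.0448, 0.13, 0, 0, 0.0119, 0.55, 0.1007, -0.0448, 0.13, 0, 0, 0.0119, 0.55, 0.1007, -0.0448, 0.13, 0, 0, 0.0119]

```text
time: 2.2
tool_pos: [518.7, -205.1, 143.5]
tcp_rot: [0.002, 0.973, 0.231, 0.001]
wrist_force: [-1.2, -0.1, 0.2]
grip_width: 19.1
grasp_force: 0.0
```

```bash
cat > st.py <<'E'
from m import *; from station import telemetry
s=telemetry.get_state(); p0=np.array([389.84558,-314.47702]); a=np.radians(26.677); nx=np.array([np.cos(a),np.sin(a)]); dr=np.array([nx[1],-nx[0]])
t=s["tool_pos"][:2]-p0; T=rot(s["tcp_rot"]); print("t",s["time"],"rel",t@nx,t@dr,"z",s["tool_pos"][2],"yaw err",np.degrees(np.arctan2(T[1,0],T[0,0]))-26.677,"F",s["wrist_force"].round(1),s["grip_width"])
E
python3 st.py
```

```text
t 2.2 rel 164.2327494947552 -39.88472052135395 z 143.45788404144392 yaw err 0.05139855200200216 F [-1.2 -0.1  0.2] 19.141970972776264
```

Call:
step_arm:
  targets: [0.55, 0, 0, 0.025, 0, 0, 0, 0.55, 0, 0, 0.047, 0, 0, 0, 0.55, 0, 0, 0.047, 0, 0, 0, 0.55, 0, 0, 0.047, 0, 0, 0]

```text
time: 2.7
tool_pos: [518.6, -204.2, 95.9]
tcp_rot: [0.001, 0.973, 0.232, 0.001]
wrist_force: [-0.0, -0.8, 0.2]
grip_width: 19.4
grasp_force: 0.0
```

```bash
python3 st.py
```

```text
t 2.7 rel 164.53468428808583 -40.69741505990979 z 95.90848026413884 yaw err 0.0987474177408636 F [-0.  -0.8  0.2] 19.35252300479012
```

Call:
step_arm:
  targets: [0.55, 0, 0, 0.003, 0, 0, 0, 0.55, -0.012, 0, 0.003, 0, 0, 0, 0.55, -0.022, 0, 0.003, 0, 0, 0, 0.55, -0.032, 0, 0.003, 0, 0, 0, 0.55, -0.042, 0, 0.003, 0, 0, 0, 0.55, -0.052, 0, 0.003, 0, 0, 0, 0.55, -0.06, 0, 0.003, 0, 0, 0, 0.55, -0.066, 0, 0.003, 0, 0, 0, 0.55, -0.066, 0, 0.003, 0, 0, 0]

```text
time: 3.82
tool_pos: [458.1, -233.0, 91.2]
tcp_rot: [-0.0, 0.973, 0.232, -0.0]
wrist_force: [0.7, -0.4, -0.1]
grip_width: 18.9
grasp_force: 0.0
```

```bash
python3 st.py; python3 - <<'E'
from station import eyes
import cv2,pickle
r=eyes.read_camera("wrist"); cv2.imwrite("pics/w2.png",r["frame"]); pickle.dump(r,open("w2.pkl","wb"))
E
```

```text
t 3.825 rel 97.60731738272092 -42.141039010634174 z 91.15201230703543 yaw err 0.11465590664433023 F [ 0.7 -0.4 -0.1] 18.90157539433287
```

View pics/w2.png

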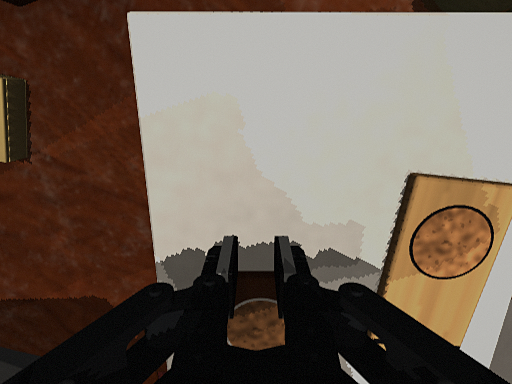

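The dark board is against the fingers, and there is no residual force. Next I'll lift over to the pale board, push it the same way stopping short, and then check both.

Call:
step_arm:
  targets: [0.55, 0.008, 0, 0, 0, 0, 0, 0.55, 0.02, 0, -0.04, 0, 0, 0, 0.55, 0.068, 0.03, -0.04, 0, 0, 0, 0.55, 0.068, 0.08, -0.04, 0, 0, 0, 0.55, 0.068, 0.096, -0.04, 0, 0, 0, 0.55, 0.068, 0.096, -0.04, 0, 0, 0, 0.55, 0.068, 0.096, -0.02, 0, 0, 0, 0.55, 0.068, 0.096, -0.001, 0, 0, 0, 0.55, 0.068, 0.096, -0.001, 0, 0, 0, 0.55, 0.068, 0.096, -0.001, 0, 0, 0]

```text
time: 5.12
tool_pos: [562.2, -287.0, 91.8]
tcp_rot: [-0.001, 0.973, 0.232, -0.001]
wrist_force: [0.4, 0.2, 0.6]
grip_width: 19.3
grasp_force: 0.0
```

```bash
python3 st.py
```

```text
t 5.125 rel 166.3128500349318 52.86705632293676 z 91.79801812458322 yaw err 0.15290269442793658 F [0.4 0.2 0.6] 19.309361238753677
```

Call:
step_arm:
  targets: [0.55, -0.01, 0, 0, 0, 0, 0.001, 0.55, -0.02, 0, 0, 0, 0, 0.001, 0.55, -0.03, 0, 0, 0, 0, 0.001, 0.55, -0.04, 0, 0, 0, 0, 0.001, 0.55, -0.048, 0, 0, 0, 0, 0.001, 0.55, -0.054, 0, 0, 0, 0, 0.001, 0.55, -0.054, 0, 0, 0, 0, 0.001, 0.55, -0.046, 0, 0, 0, 0, 0.001, 0.55, -0.046, 0, -0.04, 0, 0, 0.001]

```text
time: 6.25
tool_pos: [521.0, -306.7, 129.8]
tcp_rot: [-0.003, 0.973, 0.231, -0.002]
wrist_force: [-0.1, 0.2, 0.3]
grip_width: 19.1
grasp_force: 0.0
```

Call:
step_arm:
  targets: [0.55, -0.04, -0.05, -0.05, 0, 0, 0, 0.55, -0.055, -0.05, -0.1, 0, 0, 0, 0.55, -0.055, -0.05, -0.14, 0, 0, 0, 0.55, -0.055, -0.05, -0.14, 0, 0, 0, 0.55, -0.055, -0.05, -0.14, 0, 0, 0, 0.55, -0.055, -0.05, -0.14, 0, 0, 0]

```text
time: 7.0
tool_pos: [449.8, -287.8, 270.6]
tcp_rot: [-0.002, 0.973, 0.231, -0.001]
wrist_force: [0.2, -0.2, -1.4]
grip_width: 19.3
grasp_force: 0.0
```

```bash
python3 st.py; python3 - <<'E'
from station import eyes
import cv2,pickle
r=eyes.read_camera("wrist"); cv2.imwrite("pics/w3.png",r["frame"]); pickle.dump(r,open("w3.pkl","wb"))
E
```

```text
t 7.0 rel 65.55588746785476 3.1320672078465477 z 270.5624127281628 yaw err 0.05075038059148085 F [ 0.2 -0.2 -1.4] 19.325575283574434
```

View pics/w3.png

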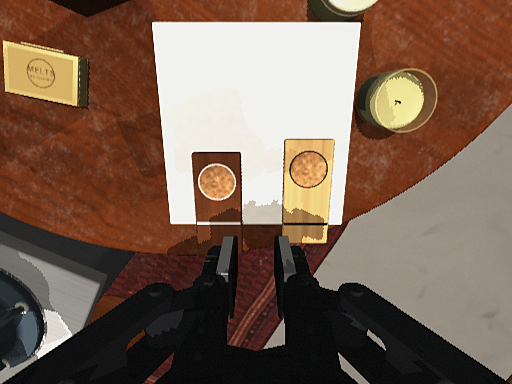

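Both boards are now square, with their lines close to the edge (row ~223). Measuring the residual.

```bash
cat > meas.py <<'E'
from m import *; import pickle,sys
c=pickle.load(open(sys.argv[1],"rb")); f=c["frame"]
# predicted pixels from last-known edge frame
p0=np.array([389.84558,-314.47702]); a=np.radians(26.677); nx=np.array([np.cos(a),np.sin(a)]); dr=np.array([nx[1],-nx[0]])
W=lambda x,y,z: np.r_[p0+x*nx+y*dr,z]
def scan(z,x0,ys,half,ch,kind):
    """sample along riser x at each y (plane z) with sub-pixel remap; kind: 'step' strongest |grad| , 'max'/'min' ridge"""
    xs=np.arange(x0-half,x0+half+.01,.25); out=[]
    for y in ys:
        uv=proj(c,np.array([W(x,y,z) for x in xs])).astype(np.float32)
        v=cv2.remap(cv2.GaussianBlur(f,(0,0),.6),uv[:,0][None],uv[:,1][None],cv2.INTER_CUBIC)[0,:,ch].astype(float)
        if kind=="step": w=abs(np.gradient(cv2.GaussianBlur(v[None],(0,0),2).ravel())); w[:6]=w[-6:]=0
        else: w=(v-np.median(v)) if kind=="max" else (np.median(v)-v)
        w=np.clip(w-.5*w.max(),0,None); k=w.argmax(); w[abs(xs-xs[k])>2.5]=0
        out.append((y,(w*xs).sum()/w.sum()))
    o=np.array(out); k,b=np.polyfit(o[:,1-1],o[:,1],1); r=o[:,1]-np.polyval([k,b],o[:,0]); g=abs(r)<=2*r.std()+.05
    k,b=np.polyfit(o[g,0],o[g,1],1); return k,b,r[g].std(),o
E
cat > run3.py <<'E'
from meas import *
ys=np.r_[np.arange(-80,-72,2),np.arange(-8,20,2)]
k,b,r,o=scan(90,0,ys,8,0,"step"); print("edge x=",b,"slope deg",np.degrees(k),"res",r)
E=lambda y:k*y+b
for n,y0,xb,lk in (("dark",-42,80,"max"),("pale",52,95,"min")):
    kk,bb,rr,oo=scan(99,xb+3,np.arange(y0-18,y0+19,2),9,0,"step"); print(n,"back end from edge",kk*y0+bb-E(y0),"slope rel",np.degrees(kk-k),"res",rr)
    kk,bb,rr,oo=scan(99,3,np.arange(y0-18,y0+19,2),7,1,lk); print(n,"line from edge",kk*y0+bb-E(y0),"slope rel",np.degrees(kk-k),"res",rr)
im=cv2.resize(f[130:260,160:350],None,fx=4,fy=4,interpolation=cv2.INTER_CUBIC); cv2.imwrite("pics/"+sys.argv[2],im)
E
python3 run3.py w3.pkl w3c.png
```

```text
edge x= 0.0009925693637537188 slope deg -0.03413978014117368 res 0.01170003673134329
dark back end from edge 86.48796976210986 slope rel 0.1729997184753157 res 0.014653446449534688
dark line from edge 4.953725035691629 slope rel 0.09106409290713766 res 0.024830834326756448
pale back end from edge 100.44466788871564 slope rel 0.044890765353795194 res 0.0451061976034188
pale line from edge 4.477359578187473 slope rel -0.012826121372926285 res 0.06000915695848095
```

View pics/w3c.png

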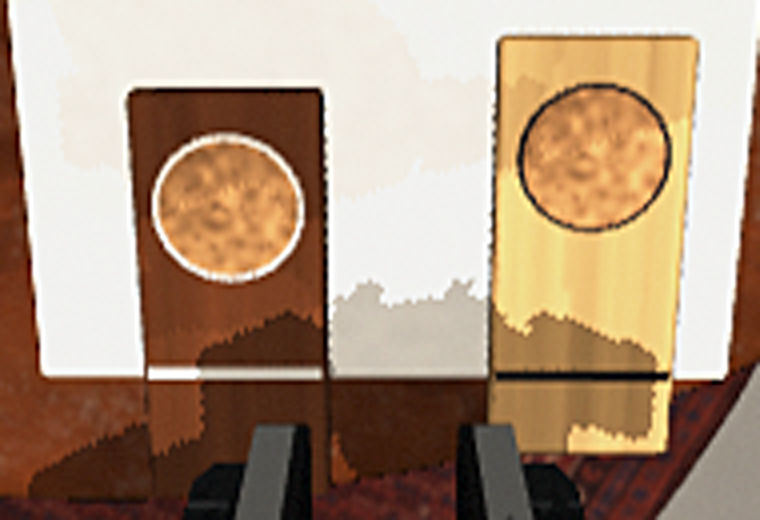

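The line-to-edge residuals are 4.95 mm (dark) and 4.5 mm (pale), and the boards are square to within 0.1°. I'll finish with fine pushes, pale first.

Call:
step_arm:
  targets: [0.55, 0.055, 0.05, 0.05, 0, 0, 0, 0.55, 0.055, 0.05, 0.1, 0, 0, 0, 0.55, 0.055, 0.05, 0.14, 0, 0, 0, 0.55, 0.055, 0.05, 0.14, 0, 0, 0, 0.55, 0.055, 0.05, 0.16, 0, 0, 0, 0.55, 0.055, 0.05, 0.179, 0, 0, 0, 0.55, 0.055, 0.05, 0.179, 0, 0, 0, 0.55, 0.055, 0.05, 0.179, 0, 0, 0, 0.55, 0.055, 0.05, 0.179, 0, 0, 0]

```text
time: 8.18
tool_pos: [522.6, -309.3, 94.9]
tcp_rot: [0.001, 0.973, 0.231, 0.001]
wrist_force: [-0.1, -0.4, 0.3]
grip_width: 19.2
grasp_force: 0.0
```

```bash
python3 st.py
```

```text
t 8.175 rel 120.9100812225558 54.953966286266954 z 94.86577583077005 yaw err 0.02604243809518536 F [-0.1 -0.4  0.3] 19.17585134096602
```

Call:
step_arm:
  targets: [0.55, 0, 0, 0.003, 0, 0, 0, 0.55, -0.006, 0, 0.003, 0, 0, 0, 0.55, -0.01, 0, 0.003, 0, 0, 0, 0.55, -0.0125, 0, 0.003, 0, 0, 0, 0.55, -0.0125, 0, 0.003, 0, 0, 0, 0.55, -0.0125, 0, 0.003, 0, 0, 0]

```text
time: 8.93
tool_pos: [510.6, -314.4, 90.3]
tcp_rot: [-0.0, 0.973, 0.231, -0.0]
wrist_force: [-1.2, -0.5, -0.2]
grip_width: 19.1
grasp_force: 0.0
```

```bash
python3 st.py;python3 st.py
```

```text
t 8.925 rel 107.96471375964765 54.11659447798392 z 90.28648145035181 yaw err 0.01963208274153061 F [-1.2 -0.5 -0.2] 19.087105232935734
t 8.925 rel 107.96471375964765 54.11659447798392 z 90.28648145035181 yaw err 0.01963208274153061 F [-1.2 -0.5 -0.2] 19.087105232935734
```

Call:
step_arm:
  targets: [0.55, 0.008, 0, 0, 0, 0, 0, 0.55, 0.008, 0, -0.04, 0, 0, 0, 0.55, 0, -0.05, -0.04, 0, 0, 0, 0.55, -0.004, -0.095, -0.04, 0, 0, 0, 0.55, -0.004, -0.095, -0.04, 0, 0, 0, 0.55, -0.004, -0.095, -0.02, 0, 0, 0, 0.55, -0.004, -0.095, -0.0015, 0, 0, 0, 0.55, -0.004, -0.095, -0.0015, 0, 0, 0, 0.55, -0.004, -0.095, -0.0015, 0, 0, 0]

```text
time: 10.05
tool_pos: [465.3, -231.9, 91.8]
tcp_rot: [0.0, 0.973, 0.231, 0.0]
wrist_force: [-0.1, 0.7, 0.7]
grip_width: 19.3
grasp_force: 0.0
```

```bash
python3 st.py
```

```text
t 10.05 rel 104.51521965047776 -39.93587266247233 z 91.83320840739512 yaw err 0.028021064933202666 F [-0.1  0.7  0.7] 19.255866538375653
```

Now the final dark push to about 92.8, then back off and lift to the viewing pose.

Call:
step_arm:
  targets: [0.55, -0.004, 0, 0, 0, 0, 0, 0.55, -0.008, 0, 0, 0, 0, 0, 0.55, -0.0113, 0, 0, 0, 0, 0, 0.55, -0.0113, 0, 0, 0, 0, 0, 0.55, -0.0113, 0, 0, 0, 0, 0]

```text
time: 10.68
tool_pos: [454.2, -236.3, 91.8]
tcp_rot: [-0.0, 0.973, 0.231, -0.0]
wrist_force: [0.3, -0.3, 0.5]
grip_width: 19.5
grasp_force: 0.0
```

```bash
python3 st.py
```

```text
t 10.675 rel 92.5578815388744 -40.941508033868985 z 91.83992144018146 yaw err 0.015853402185644683 F [ 0.3 -0.3  0.5] 19.469290252424425
```

Call:
step_arm:
  targets: [0.55, 0.008, 0, 0, 0, 0, 0, 0.55, 0.008, 0, -0.04, 0, 0, 0, 0.55, -0.01, 0.02, -0.1, 0, 0, 0, 0.55, -0.027, 0.045, -0.16, 0, 0, 0, 0.55, -0.027, 0.045, -0.18, 0, 0, 0, 0.55, -0.027, 0.045, -0.18, 0, 0, 0, 0.55, -0.027, 0.045, -0.18, 0, 0, 0, 0.55, -0.027, 0.045, -0.18, 0, 0, 0]

```text
time: 11.68
tool_pos: [449.8, -287.4, 270.0]
tcp_rot: [-0.002, 0.973, 0.231, -0.001]
wrist_force: [-0.3, 0.1, -0.6]
grip_width: 19.2
grasp_force: 0.0
```

```bash
python3 st.py; python3 - <<'E'
from station import eyes
import cv2,pickle
r=eyes.read_camera("wrist"); pickle.dump(r,open("w4.pkl","wb"))
E
sed -i 's/xb+3/xb+D/;s/scan(99,3,/scan(99,D-.5,/;s/^from meas import \*/from meas import *; D=float(sys.argv[3])/' run3.py; python3 run3.py w4.pkl w4c.png 1
```

```text
t 11.675 rel 65.70074863193597 2.7117228092354475 z 270.02358954930486 yaw err 0.05818404131872157 F [-0.3  0.1 -0.6] 19.22333287933894
edge x= -0.18724694854013102 slope deg -0.004652890315509849 res 0.019133877677523958
dark back end from edge 81.69893595616516 slope rel -0.26582288241902435 res 0.08096176618543063
dark line from edge 0.40383526716282336 slope rel 0.12873480385490813 res 0.013123958605987838
pale back end from edge 97.04749705476029 slope rel 0.14454806788439248 res 0.04769557313318631
pale line from edge 0.7251176379195982 slope rel 0.25513762983743077 res 0.043371529147459086
```

View pics/w4c.png

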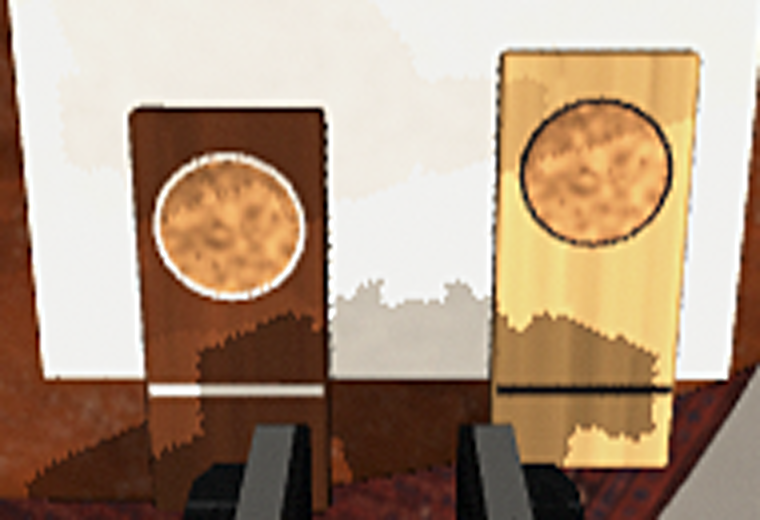

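About 0.4 mm (dark) and 0.7 mm (pale) remain. I'll check from a viewpoint nearly straight above the edge, where there is no parallax.

Call:
step_arm:
  targets: [0.55, -0.04, 0, 0, 0, 0, 0, 0.55, -0.08, 0, 0, 0, 0, 0, 0.55, -0.12, 0, 0, 0, 0, 0, 0.55, -0.125, 0, 0, 0, 0, 0, 0.55, -0.125, 0, 0, 0, 0, 0, 0.55, -0.125, 0, 0, 0, 0, 0, 0.55, -0.125, 0, 0, 0, 0, 0]

```text
time: 12.6
tool_pos: [339.5, -344.3, 271.7]
tcp_rot: [-0.0, 0.973, 0.232, 0.0]
wrist_force: [-0.1, -0.7, 0.3]
grip_width: 19.5
grasp_force: 0.0
```

```bash
python3 - <<'E'
from station import eyes
import pickle
r=eyes.read_camera("wrist"); pickle.dump(r,open("w5.pkl","wb"))
E
python3 st.py; python3 run3.py w5.pkl w5c.png 1; python3 - <<'E'
import pickle,cv2
f=pickle.load(open("w5.pkl","rb"))["frame"]; cv2.imwrite("pics/w5.png",f)
E
```

```text
t 12.65 rel -58.450590533942616 4.077263966674103 z 271.7299162360155 yaw err 0.10222101830266439 F [ 0.4 -0.  -0.7] 19.19390531496818
edge x= -0.06713823568494535 slope deg -0.05421439580465588 res 0.039529577404071994
dark back end from edge 80.15490154560544 slope rel 0.18915672966364186 res 0.010648794209206185
dark line from edge 0.6376630449257235 slope rel 0.20055993129645533 res 0.007287502250346775
pale back end from edge 102.0408813710878 slope rel 0.17459768810620913 res 0.006468708827110646
pale line from edge 0.9378763147944569 slope rel 0.22525051679121222 res 0.07975544531380675
```

View pics/w5.png

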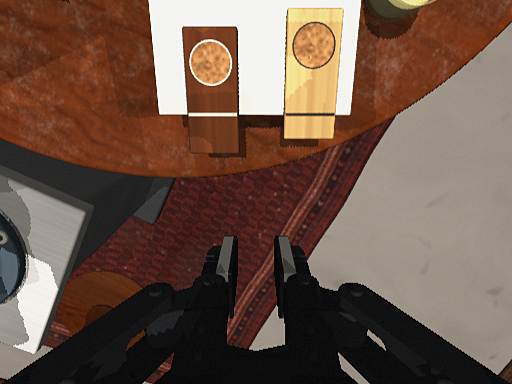

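From straight above, the lines are 0.6 mm (dark) and 0.9 mm (pale) behind the edge with about 0.2° skew, which agrees with the first view. One small refining nudge for each will fix this, with a 0.17° tool correction.

Call:
step_arm:
  targets: [0.55, 0.06, 0.02, 0, 0, 0, 0.0015, 0.55, 0.12, 0.04, 0.02, 0, 0, 0.0015, 0.55, 0.175, 0.05, 0.07, 0, 0, 0.0015, 0.55, 0.177, 0.05, 0.12, 0, 0, 0.0015, 0.55, 0.177, 0.05, 0.14, 0, 0, 0.0015, 0.55, 0.177, 0.05, 0.165, 0, 0, 0.0015, 0.55, 0.177, 0.05, 0.179, 0, 0, 0.0015, 0.55, 0.177, 0.05, 0.179, 0, 0, 0.0015, 0.55, 0.177, 0.05, 0.179, 0, 0, 0.0015, 0.55, 0.177, 0.05, 0.179, 0, 0, 0.0015]

```text
time: 13.9
tool_pos: [519.7, -310.3, 93.6]
tcp_rot: [0.001, 0.973, 0.229, 0.0]
wrist_force: [0.3, 0.7, -0.5]
grip_width: 18.7
grasp_force: 0.0
```

```bash
python3 st.py
```

```text
t 13.9 rel 117.88752604931602 54.51420587374005 z 93.62672504316663 yaw err -0.15106487960175485 F [ 0.3  0.7 -0.5] 18.68802875523083
```

Call:
step_arm:
  targets: [0.55, -0.004, 0, 0.001, 0, 0, 0, 0.55, -0.008, 0, 0.001, 0, 0, 0, 0.55, -0.0105, 0, 0.001, 0, 0, 0, 0.55, -0.0105, 0, 0.001, 0, 0, 0, 0.55, -0.0105, 0, 0.001, 0, 0, 0]

```text
time: 14.52
tool_pos: [509.9, -314.7, 91.8]
tcp_rot: [0.0, 0.973, 0.229, 0.0]
wrist_force: [-0.0, 0.1, -0.0]
grip_width: 19.5
grasp_force: 0.0
```

```bash
python3 st.py
```

```text
t 14.525 rel 107.21047098940747 54.138907438485745 z 91.84574119701911 yaw err -0.15481486979546233 F [-0.   0.1 -0. ] 19.523533172718597
```

Call:
step_arm:
  targets: [0.55, 0.008, 0, 0, 0, 0, 0, 0.55, 0.008, 0, -0.04, 0, 0, 0, 0.55, 0, -0.05, -0.04, 0, 0, 0, 0.55, -0.004, -0.095, -0.04, 0, 0, 0, 0.55, -0.004, -0.095, -0.04, 0, 0, 0, 0.55, -0.004, -0.095, -0.02, 0, 0, 0, 0.55, -0.004, -0.095, 0, 0, 0, 0, 0.55, -0.004, -0.095, 0, 0, 0, 0, 0.55, -0.004, -0.095, 0, 0, 0, 0]

```text
time: 15.65
tool_pos: [464.8, -232.1, 91.8]
tcp_rot: [0.0, 0.973, 0.229, 0.0]
wrist_force: [0.2, 0.2, 0.9]
grip_width: 19.0
grasp_force: 0.0
```

Call:
step_arm:
  targets: [0.55, -0.004, 0, 0, 0, 0, 0, 0.55, -0.008, 0, 0, 0, 0, 0, 0.55, -0.011, 0, 0, 0, 0, 0, 0.55, -0.011, 0, 0, 0, 0, 0, 0.55, -0.011, 0, 0, 0, 0, 0]

```text
time: 16.27
tool_pos: [454.1, -236.4, 91.9]
tcp_rot: [0.0, 0.973, 0.229, 0.0]
wrist_force: [-0.5, -0.3, -0.2]
grip_width: 19.5
grasp_force: 0.0
```

```bash
python3 st.py
```

```text
t 16.275 rel 92.45330825969086 -40.910970413069705 z 91.88827724446553 yaw err -0.1596121788364826 F [-0.5 -0.3 -0.2] 19.456216536655766
```

Call:
step_arm:
  targets: [0.55, 0.008, 0, 0, 0, 0, 0, 0.55, 0.008, 0, -0.04, 0, 0, 0, 0.55, -0.01, 0.02, -0.1, 0, 0, 0, 0.55, -0.06, 0.045, -0.16, 0, 0, 0, 0.55, -0.11, 0.045, -0.18, 0, 0, 0, 0.55, -0.152, 0.045, -0.18, 0, 0, 0, 0.55, -0.152, 0.045, -0.18, 0, 0, 0, 0.55, -0.152, 0.045, -0.18, 0, 0, 0, 0.55, -0.152, 0.045, -0.18, 0, 0, 0]

```text
time: 17.4
tool_pos: [339.1, -343.6, 271.3]
tcp_rot: [-0.001, 0.973, 0.23, 0.0]
wrist_force: [0.7, 1.0, 0.3]
grip_width: 19.2
grasp_force: 0.0
```

```bash
python3 - <<'E'
from station import eyes
import pickle,cv2
r=eyes.read_camera("wrist"); pickle.dump(r,open("w6.pkl","wb")); cv2.imwrite("pics/w6.png",r["frame"])
E
python3 st.py; python3 run3.py w6.pkl w6c.png 0.3
```

```text
t 17.45 rel -58.3472346794953 3.2361649035857387 z 271.3287949777605 yaw err -0.028319404466255804 F [ 0.2  0.4 -0.2] 19.268932593747994
edge x= -0.07182442027045777 slope deg -0.060216590753286454 res 0.04285164732949025
dark back end from edge 79.90965287481987 slope rel -0.005026641028290799 res 0.00859145497682823
dark line from edge 0.28024375962524656 slope rel 0.02772759696335219 res 0.0029364783103305236
pale back end from edge 101.832607212491 slope rel 0.005500172589081946 res 0.005498212626989417
pale line from edge 0.2530864775747356 slope rel -0.22782242733949357 res 0.06683269431084808
```

View pics/w6.png

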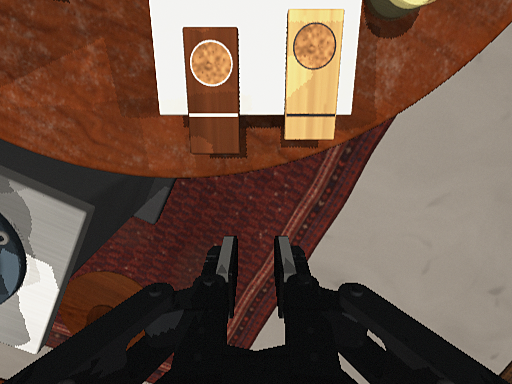

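The picture shows both lines on the front edge at row ~115: dark at column ~213, pale at column ~310. Both are within 0.3 mm and square, and the arm is clear. Handing in.

```bash
python3 -c "
from station import order; print(order.close_job())"
```

```text
the job is handed in; nothing more can be done
None
```

Both boards lie flat on the riser with their lines within about 0.3 mm of the front edge and square to within about 0.2°; nothing else was touched, and the job was handed in at about 17.5 s.

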